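# Swing the dripper over the carafe and start the brew timer

### The job

With a fingertip, push the pour-over stand's copper bar sideways to swing the white dripper until its outlet is centred over the mouth of the glass carafe with the orange band. Then press the green button of the brew timer and let it spring back, and finish clear of everything. Only push and press: do not pinch the bar, and leave the carafe, the cups and everything else standing where they are.

Things in the scene. Friction and masses are not known exactly. Their poses are not given: they have to be found in the camera images.
- stand: Pour-over stand, fixed: a pale wooden board 290 x 420 x 14 mm with a steel post 20 mm thick. Origin under the post's axis at table height; the board reaches 245 mm towards the stand's -x, 45 mm to its +x and 210 mm to each side. Four round black pads on the board, 200 mm from the post's axis, at 24 and 56 degrees either side of the stand's -x direction, carry four vessels (carafe, white cup, blue cup, yellow cup) in any order.
- swing_arm (a joint): Angle (rad) of the swing arm about the post's upright axis. 0: the arm points along the stand's -x; positive: counter-clockwise seen from above (the dripper goes towards the stand's -y). Range -1.25 to 1.25. It starts between the two middle pads. Friction holds it where it is left: 0.28 N m, about 3 N of push 90 mm from the axis; no spring.
- pivot (a point): Point on the post's axis at mid-height of the bar (174 mm above the table). The hub there is 38 mm across and its top is 195 mm above the table.
- bar_mid (a point): Point in the middle of the copper bar, 90 mm from the post's axis, 174 mm above the table. The bar is 14 mm wide, 28 mm high (160 to 188 mm above the table), level, and free from 25 to 140 mm from the axis: the place to push, from either side. Pressing both its sides at once, by pinching it, or bearing down on its top, is a fault.
- outlet (a point): Centre of the dripper's outlet, the underside of the white ceramic cone, 200 mm from the post's axis, 148 mm above the table. The cone is 108 mm across at its top, which is 210 mm above the table (the highest thing on the stand). It is fixed to the arm.
- carafe: Open glass carafe with an orange band round its neck, a little coffee-brown at its bottom; 84 mm across, 105 mm high. Loose, on one of the pads. Origin at the centre of its underside.
- carafe_mouth (a point): Centre of the carafe's mouth, at its rim (119 mm above the table); the mouth is 70 mm across inside.
- white_mug: White ceramic cup without a handle, 74 mm across, 80 mm high, loose, on a pad. Origin at the centre of its underside.
- blue_cup: Blue ceramic cup, 76 mm across, 70 mm high, loose, on a pad. Origin at the centre of its underside.
- yellow_cup: Yellow cup, 72 mm across, 85 mm high, loose, on a pad. Origin at the centre of its underside.
- timer: Brew timer, fixed: white box 80 x 70 x 30 mm standing to one side of the stand (left or right), with a green push button on top. Origin at the centre of its underside.
- timer_button (a joint): Travel of the green button (m): 0 released, 0.006 fully down; a spring returns it; fully down takes 4 N. It counts as pressed beyond 0.004.
- timer_button_top (a point): Centre of the top of the green button (30 mm across), 45 mm above the table when released; press straight down.
- bean_jar: Brown bean jar with a steel cap, 70 mm across, 120 mm high, loose, on the side opposite the timer. Origin at the centre of its underside.
- blower: Blue rubber bulb blower, 60 mm across, 75 mm high, standing loose on the robot's right, nearer than the timer or jar there. Origin at the centre of its underside.
- tamper: Coffee tamper standing loose on the robot's left, nearer than the timer or jar there: steel foot 58 mm across, dark wooden knob, 85 mm high. Origin at the centre of its underside.
There are look-alikes about, which are no part of the job. Leave any turquoise or yellow look-alike of the timer alone.

How it is judged:
By the outcome, as a careful person would: the job done as asked, in the order asked, and still so for the second after the job is handed in, with the robot touching nothing.
It also fails if it takes over 54 s, if anything falls off the work surface, if the arm or the gripper's body presses on something with over 40 N, if the wrist force passes 120 N, or if a joint passes its speed limit or range.

### The arm

A 6-joint arm with a two-finger parallel gripper is mounted at the origin on the work surface. World frame = base frame: x ahead of the robot, y to its left, z up, the work surface at z = 0. Lengths are in mm, angles in rad, forces in N, time in s.
With the tool pointing down it reaches from about 350 to 950 mm from the base axis. Payload 17.4 kg.
Tool frame: the origin (TCP) lies on the mounting face of the last link; the fingertips stand 186 mm ahead of it and the grasp point (between the pads) lies 167 mm ahead of it (ctrl.finger_overhang is the distance from the TCP to the fingertips, in mm); z points along the fingers, y is the line along which they close (so a half turn about z gives the same grasp; the last joint's range is limited). The gripper opens to 93 mm and grips with 3 to 60 N. Pads are 15 mm wide; open, the fingers measure 128 mm over their backs; the gripper's body (75 mm by 188 mm) begins 65 mm behind the grasp point.
Start: joints at [-1.223, 0.116, 1.442, -0, 1.584, -0.038], TCP at [253.995, -625.397, 404.746] pointing down, gripper open.
Joint ranges: [-2.83, 2.83], [-0.83, 2.19], [0.07, 2.5], [-1.14, 4.28], [0.01, 3], [-2.97, 2.97]. Speed limits (rad/s): [1.89, 1.89, 2.22, 3.14, 3.14, 3.14].

### API

Orientations are given as a 3x3 rotation matrix whose columns are the frame's x, y, z axes.
In Python, from cell import ctrl, vision gives the robot as it stands. The module is installed in compiled form; this text tells all that it offers.
- The arm moves only by the tool jog_arm, never from a script. Its argument "plan" is a list of rows, each an object of numbers: "ax", "ay", "az": the turn, a rotation vector about the tool's x, y, z in units of 8 degrees (1.0 is 8 degrees); "dx", "dy", "dz": the shift along the tool's x, y, z in units of 25 mm (1.0 is 25 mm); "hand": the opening in per cent of the stroke, from 0 (shut) to 100 (fully open). In form: [{"ax": .., "ay": .., "az": .., "dx": .., "dy": .., "dz": .., "hand": ..}, ...]. A call has exactly 10 rows; each row is the pose to reach, as a shift and turn from the pose commanded when the call began, along the tool's axes at that moment; what a row does not reach only later rows make up. A row lasts 1/8 s, in which the tool goes at most 62.5 mm and 10.7 degrees, less where a joint would pass 70% of its speed; a pose out of reach is approached as far as the arm can. A call with a gripper value outside its range is refused whole. The fingers move at their own pace and stop on an object; the grip force is fixed at half the most. Time passes only in rows, so rows that repeat a pose let the fingers close, or fill a call up. It gives the time, the measured TCP pose, the force, the opening and the grip force at its end, in the units of the state.
- ctrl.sense(): the state, without advancing time (a new reading comes with each control period).
- vision.capture(name): name is "side" or "top" or "wrist"; returns a dict with "pixels" (384x512x3 uint8, red, green, blue), "range_z" (384x512 float32, mm along the optical axis (not along the pixel's ray), 0 where there is no reading), "K" (3x3 intrinsics, pixels), "xyz" and "orientation" of the camera in the world; the wrist camera has in their place "hand_eye" (4x4, takes a point from camera to tool coordinates, whose origin is the TCP and whose axes are the flange's). Camera axes: x right, y down, z forward; pixel columns grow to the right and rows downward; lengths in mm; the calibration is good to about 2 mm. The wrist camera is an equidistant fisheye: a pixel r from the principal point sees the ray r / f radians off the axis. A picture is of the moment at which its call begins: read the wrist's pose just before it.
- ctrl.finish_job(): hands the job in; it is judged then, once.
The state is a dict: "t": time; "q": joint angles; "dq": joint speeds; "joint_torque": joint torques, N m; "tool_pos": TCP position; "ee_rot": TCP orientation; "ft_force": force on the tool from outside, world axes, zero at the start; "wrist_torque": the same for the moment, N m; "grip_width": finger opening in mm; "grasp_force": force on a finger pad.
Only numpy, scipy, OpenCV 4.12 (cv2) and the standard library are available. Lean on these libraries where they do the work, as an engineer would, in place of code of your own. Each camera call takes 0.05 s, during which the arm holds its last target. There are 200 camera calls.

## Working session

There is one attempt and no reset: what is moved stays moved. The work goes in short steps, Python scripts to look and compute and a tool call to move; the robot and the scene stay as the last step left them, time stands still between calls to the robot, and variables do not carry over. Pictures are saved under pics/ and viewed, at most 10 in all, crops included, and the job is handed in when it is done.

Besides the shell and the picture viewer there is one more tool, called after ">>>" by a JSON object that holds its "method" and its "body", one argument or row to a line. jog_arm: Moves the arm, as the interface text tells. Its arguments: {"type":"object","properties":{"plan":{"type":"array","items":{"type":"object","properties":{"ax":{"type":"number"},"ay":{"type":"number"},"az":{"type":"number"},"dx":{"type":"number"},"dy":{"type":"number"},"dz":{"type":"number"},"hand":{"type":"number"}}}}},"required":["plan"]}

```bash
mkdir -p pics; cat > h.py <<'E'
import numpy as np, cv2
from cell import ctrl, vision
def cap(n,save=None):
    d=vision.capture(n)
    if save: cv2.imwrite('pics/'+save,d["pixels"][:,:,::-1])
    return d
def cloud(d):
    K=np.array(d["K"]);z=d["range_z"];v,u=np.indices(z.shape)
    p=np.stack([(u-K[0,2])/K[0,0]*z,(v-K[1,2])/K[1,1]*z,z],-1)
    return p@np.array(d["orientation"]).T+np.array(d["xyz"])
E
python3 - <<'E'
from h import *
s=ctrl.sense();print(s["t"],s["tool_pos"],np.round(s["ee_rot"],3),s["grip_width"],ctrl.finger_overhang)
for n in("top","side"):
    d=cap(n,n+"1.png");print(n,np.round(d["K"],1).tolist(),d["xyz"],np.round(d["orientation"],3).tolist())
    np.savez(n+"1.npz",**{k:d[k] for k in d})
a=cv2.imread('pics/top1.png');b=cv2.imread('pics/side1.png')
cv2.imwrite('pics/a.png',cv2.resize(a,(800,600)));cv2.imwrite('pics/b.png',cv2.resize(b,(800,600)))
E
```

```text
0.0 [ 253.98691616 -625.38978725  404.02089555] [[ 0.927  0.376 -0.   ]
 [ 0.376 -0.927  0.001]
 [ 0.    -0.001 -1.   ]] 93.22811048626994 186.1
top [[442.8, 0.0, 257.7], [0.0, 442.8, 200.0], [0.0, 0.0, 1.0]] [ 350.22742715  -46.4457347  1362.63312078] [[0.008, -0.987, 0.16], [-1.0, -0.012, -0.021], [0.022, -0.16, -0.987]]
side [[485.2, 0.0, 255.0], [0.0, 485.2, 198.9], [0.0, 0.0, 1.0]] [-208.39394484 -816.26878882 1361.12567525] [[0.696, -0.544, 0.469], [-0.718, -0.514, 0.469], [-0.014, -0.663, -0.748]]
```

View pics/a.png

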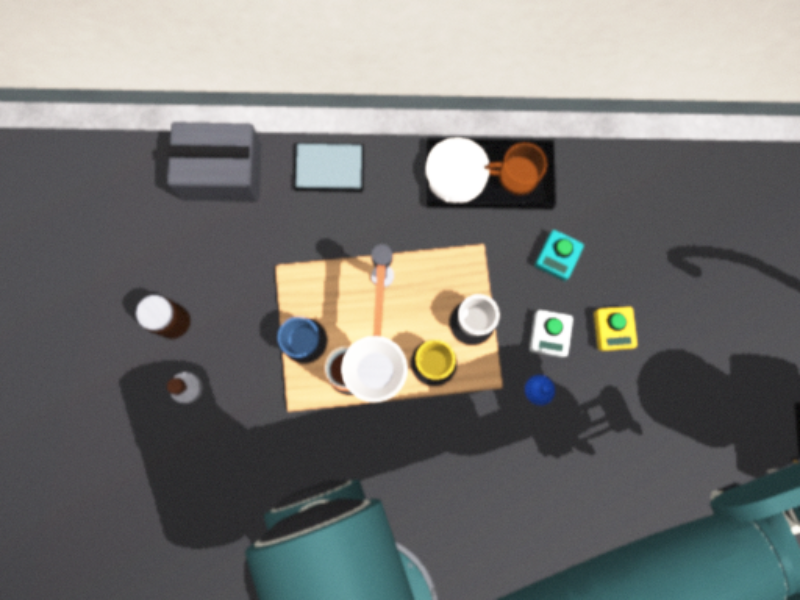

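View pics/b.png

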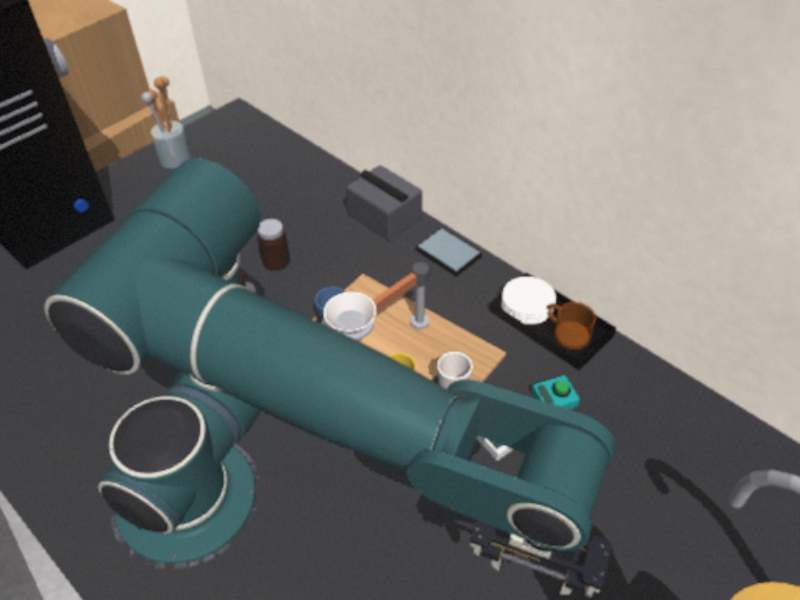

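The top view (800x600 scaling) shows the hub at (381,255), the bar running down to the dripper at (373,368), and the vessels:
- blue cup (300,338)
- carafe (343,370), partly under the dripper
- yellow cup (435,362)
- white cup (478,315)

Candidates for the timer button are the white box (553,326), the turquoise box (564,247) and the yellow box (618,321). I choose the white one. In the side view the arm hides the timer.

```bash
cat > m.py <<'E'
from h import *
def ray(d,u,v,z):
    K=np.array(d["K"]);r=np.array(d["orientation"])@[(u-K[0,2])/K[0,0],(v-K[1,2])/K[1,1],1]
    o=np.array(d["xyz"]);return o+r*(z-o[2])/r[2]
def blob(m,d,z,near=None):
    n,l,st,c=cv2.connectedComponentsWithStats(m.astype(np.uint8))
    return [(st[i,4],np.round(c[i],1).tolist(),np.round(ray(d,*c[i],z),1).tolist()) for i in range(1,n) if st[i,4]>25]
E
python3 - <<'E'
from m import *
d=dict(np.load('top1.npz'));P=cloud(d);hsv=cv2.cvtColor(d["pixels"],cv2.COLOR_RGB2HSV);H,S,V=[hsv[...,i].astype(int) for i in range(3)]
X,Y,Z=P[...,0],P[...,1],P[...,2]
green=(H>50)&(H<75)&(S>120)&(V>70)
print("green",blob(green,d,45))
# wood board
wood=(H>8)&(H<25)&(S>60)&(V>120)&(abs(Z-14)<12)
w=P[wood][:,:2].astype(np.float32);print("board",w.shape,cv2.minAreaRect(w),np.median(P[wood][:,2]))
reg=(X>350)&(X<850)&(Y<250)&(Y>-250)
for nm,lo,hi,zz in(("hub",183,202,195),("rim",200,220,210)):
    m=reg&(Z>lo)&(Z<hi)
    n,l,st,c=cv2.connectedComponentsWithStats(m.astype(np.uint8))
    for i in range(1,n):
        if st[i,4]>25:
            q=P[l==i];print(nm,st[i,4],c[i].round(1),q.min(0).round(),q.max(0).round(),cv2.minEnclosingCircle(q[:,:2].astype(np.float32)))
cop=(H<14)&(S>100)&(abs(Z-188)<12)&reg
q=P[cop][:,:2];print("bar",len(q),cv2.fitLine(q.astype(np.float32),2,0,.01,.01).ravel(),np.median(P[cop][:,2]),q.min(0),q.max(0))
for nm,z,mm in(("blue",84,(H>100)&(H<125)&(S>120)),("yellow",99,(H>20)&(H<32)&(S>170)),):
    m=mm&(abs(Z-z)<8);q=P[m]; 
    print(nm,len(q), cv2.minEnclosingCircle(q[:,:2].astype(np.float32)) if len(q) else 0)
m=reg&(abs(Z-94)<8)&(S<60);q=P[m];print("white",len(q),q.min(0),q.max(0))
for uv in((332,0),):pass
c=d["pixels"][140:270,165:430];cv2.imwrite('pics/c.png',cv2.resize(c,(795,390),interpolation=cv2.INTER_CUBIC)[:,:,::-1])
E
```

```text
green [(np.int32(82), [360.6, 158.2], [697.4, -389.8, 45.0]), (np.int32(84), [394.9, 205.3], [552.0, -490.1, 45.0]), (np.int32(79), [354.2, 208.5], [540.8, -365.9, 45.0])]
board (8975, 2) ((624.3169555664062, -151.39984130859375), (444.7454528808594, 715.680908203125), 16.10906219482422) 13.793176216496477
hub 385 [242.6 180.5] [498. -49. 184.] [661. -14. 201.] ((579.6083374023438, -33.93971633911133), 81.25391387939453)
hub 440 [239.  235.1] [398. -70. 183.] [490.  22. 202.] ((443.29107666015625, -22.89436912536621), 47.387054443359375)
rim 435 [238.7 234.8] [392. -75. 200.] [497.  30. 217.] ((443.8233947753906, -22.862977981567383), 53.38081741333008)
bar 166 [ 9.9925411e-01 -3.8615897e-02  5.6723010e+02 -2.9490995e+01] 187.79957991572735 [501.73409966 -36.47512713] [622.48937823 -23.72933775]
blue 84 ((471.25341796875, -92.65953826904297), 254.49876403808594)
yellow 87 ((470.7173767089844, -131.89776611328125), 35.250362396240234)
white 316 [ 424.01601185 -249.4255621    86.02360628] [849.30934278 249.542034   101.81046161]
```

View pics/c.png

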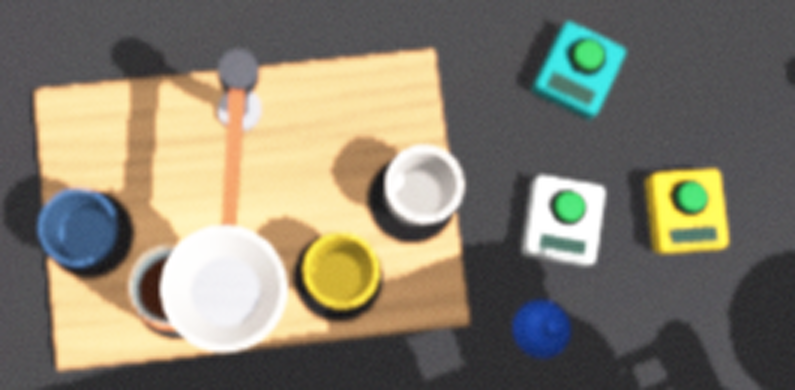

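The crop confirms the choice: the white timer with its green button at crop (570,207). The carafe, with brown coffee and an orange band, is at crop (165,290) between the blue cup and the dripper. Next I refine the stand yaw and the carafe position.

```bash
python3 - <<'E'
from m import *
d=dict(np.load('top1.npz'));P=cloud(d);hsv=cv2.cvtColor(d["pixels"],cv2.COLOR_RGB2HSV);H,S,V=[hsv[...,i].astype(int) for i in range(3)]
X,Y,Z=P[...,0],P[...,1],P[...,2]
reg=(X>380)&(X<710)&(Y<210)&(Y>-280)
m=reg&(Z>8)&(Z<20)&(H>8)&(H<28)&(S>50);m=cv2.morphologyEx(m.astype(np.uint8),cv2.MORPH_OPEN,np.ones((3,3)))>0
r=cv2.minAreaRect(P[m][:,:2].astype(np.float32));print(r)
hub=reg&(Z>189)&(Z<202)&(X>600);q=P[hub];print("hub",len(q),q.min(0),q.max(0),cv2.minEnclosingCircle(q[:,:2].astype(np.float32)))
# cups rims by region, heights
for nm,z,u,v in(("blue",84,192,217),("white",94,306,202),("yellow",99,279,231),("carafe",119,218,236)):
    vv,uu=np.indices(Z.shape);w=(np.hypot(uu-u,vv-v)<22)&(abs(Z-z)<7)
    q=P[w];print(nm,len(q),q.min(0).round(1) if len(q) else '',q.max(0).round(1) if len(q) else '',cv2.minEnclosingCircle(q[:,:2].astype(np.float32)) if len(q)>3 else '')
print(Z[226:250:2,204:232:2].round().astype(int))
tim=(abs(Z-30)<6)&(S<60)&(V>130)&(abs(X-535)<60)&(abs(Y+366)<60);print("timer",cv2.minAreaRect(P[tim][:,:2].astype(np.float32)))
bl=(H>105)&(S>150)&(Y<-280)&(Z>20)&(Z<90);q=P[bl];print("blower",q.min(0),q.max(0))
E
```

```text
((544.2500610351562, -44.05549621582031), (289.6034240722656, 420.2735900878906), 6.677961349487305)
hub 160 [600.03184827 -49.3404636  189.07676382] [660.74803818 -14.14317054 200.97842322] ((630.5474243164062, -32.39191818237305), 30.762617111206055)
blue 125 [475.6  84.9  77.6] [549.1 157.8  89.1] ((512.0155639648438, 122.3201904296875), 37.79972839355469)
white 115 [ 521.6 -249.4   87.2] [ 590.6 -178.4  100.3] ((555.752685546875, -213.85540771484375), 36.917816162109375)
yellow 119 [ 437.  -166.8   92.1] [506.2 -97.4 105.2] ((471.4420166015625, -132.31649780273438), 35.661006927490234)
carafe 66 [417.3  24.6 112.1] [490.5  66.4 124.3] ((453.7334899902344, 32.9800910949707), 37.145694732666016)
[[  9  16  13  11 116 105  35  34  36 209 206 199 192 189]
 [ 12  11   8 118 100  36  37  40 213 209 200 196 189 187]
 [ 13  14 109 113  35  36  36  40 207 208 193 192 184 180]
 [ 17  13 115 104  34  36  32  34 203 201 195 186 175 180]
 [ 18  18 120 103  33  36  36  36 206 202 192 182 177 178]
 [ 19  17 120 102  37  28  33  37 208 201 193 180 180 180]
 [ 14  12 117 107  36  36  31  33 210 205 195 185 182 175]
 [ 18  19  11 114  31  36  34  33 210 203 195 186 181 178]
 [ 16  12  16 119 107  38  33  31 207 203 194 197 180 180]
 [ 13  17  12  12 117 107  38  35  36 208 202 193 186 185]
 [ 11  17  20  15  63 106 118 112 103 207 206 201 194 185]
 [ 14  11  14  13  13  14  74 104 108 103 210 203 200 191]]
timer ((531.4857788085938, -365.1973876953125), (71.26900482177734, 80.0481185913086), 81.13446044921875)
blower [ 392.80796702 -367.65804122   20.09266464] [ 446.8295604  -311.95845786   77.00489664]
```

>>> {"method": "jog_arm", "body": {
  "plan": [
    {"dx":2,"dy":-1.6,"az":-0.8,"hand":0},
    {"dx":4,"dy":-3.2,"az":-1.6,"hand":0},
    {"dx":6,"dy":-4.8,"az":-2.4,"hand":0},
    {"dx":8,"dy":-6.4,"az":-3.2,"hand":0},
    {"dx":10,"dy":-8,"az":-4,"hand":0},
    {"dx":12,"dy":-9.6,"az":-4.8,"hand":0},
    {"dx":14,"dy":-11.2,"az":-5.6,"hand":0},
    {"dx":16,"dy":-12.8,"az":-6.3,"hand":0},
    {"dx":18,"dy":-14.4,"az":-6.3,"hand":0},
    {"dx":19.4,"dy":-15.67,"az":-6.3,"hand":0}
  ]
}}

```text
invalid input
```

```bash
python3 - <<'E'
from m import *
s=ctrl.sense();print(s["t"],s["tool_pos"],np.round(s["ee_rot"],3).tolist(),s["grip_width"],s["ft_force"],np.round(s["q"],2))
# carafe mouth by circle fit to rim
d=dict(np.load('top1.npz'));P=cloud(d);Z=P[...,2]
vv,uu=np.indices(Z.shape);w=(np.hypot(uu-218,vv-236)<24)&(abs(Z-115)<9)&(P[...,1]>0);q=P[w][:,:2]
from scipy.optimize import least_squares
f=least_squares(lambda p:np.hypot(*(q-p[:2]).T)-p[2],[454,30,36],loss='soft_l1');print(f.x,len(q))
c=np.array([643.6,-32.4]);v=f.x[:2]-c;print(np.hypot(*v),np.degrees(np.arctan2(v[1],-v[0])))
E
```

```text
0.1 [ 254.01350802 -625.37997991  404.09295744] [[0.926, 0.376, -0.0], [0.376, -0.926, 0.001], [0.0, -0.001, -1.0]] 92.8572569081126 [-0.3736517   0.16274046  0.18318423] [-1.22  0.12  1.44  0.    1.58 -0.04]
[452.62286768  29.58646291  35.36311098] 92
200.78492636273327 17.982150810086793
```

>>> {"method": "jog_arm", "body": {
  "plan": [
    {"ax":0,"ay":0,"dz":0,"dx":2,"dy":-1.6,"az":-0.8,"hand":0},
    {"ax":0,"ay":0,"dz":0,"dx":4,"dy":-3.2,"az":-1.6,"hand":0},
    {"ax":0,"ay":0,"dz":0,"dx":6,"dy":-4.8,"az":-2.4,"hand":0},
    {"ax":0,"ay":0,"dz":0,"dx":8,"dy":-6.4,"az":-3.2,"hand":0},
    {"ax":0,"ay":0,"dz":0,"dx":10,"dy":-8,"az":-4,"hand":0},
    {"ax":0,"ay":0,"dz":0,"dx":12,"dy":-9.6,"az":-4.8,"hand":0},
    {"ax":0,"ay":0,"dz":0,"dx":14,"dy":-11.2,"az":-5.6,"hand":0},
    {"ax":0,"ay":0,"dz":0,"dx":16,"dy":-12.8,"az":-6.3,"hand":0},
    {"ax":0,"ay":0,"dz":0,"dx":18,"dy":-14.4,"az":-6.3,"hand":0},
    {"ax":0,"ay":0,"dz":0,"dx":19.4,"dy":-15.67,"az":-6.3,"hand":0}
  ]
}}

```text
t: 1.35
tool_pos: [556.5, -77.9, 404.6]
ee_rot: [[0.3, 0.954, -0.0], [0.954, -0.3, -0.0], [-0.0, -0.0, -1.0]]
ft_force: [0.6, 0.2, 0.2]
grip_width: 1.2
grasp_force: 0.0
```

>>> {"method": "jog_arm", "body": {
  "plan": [
    {"ax":0,"ay":0,"az":0,"dx":0,"dy":-0.7,"dz":0.7,"hand":0},
    {"ax":0,"ay":0,"az":0,"dx":0,"dy":-0.7,"dz":1.5,"hand":0},
    {"ax":0,"ay":0,"az":0,"dx":0,"dy":-0.7,"dz":2.1,"hand":0},
    {"ax":0,"ay":0,"az":0,"dx":0.4,"dy":-0.7,"dz":2.1,"hand":0},
    {"ax":0,"ay":0,"az":0,"dx":0.8,"dy":-0.7,"dz":2.1,"hand":0},
    {"ax":0,"ay":0,"az":0,"dx":1.0,"dy":-0.7,"dz":2.1,"hand":0},
    {"ax":0,"ay":0,"az":0,"dx":1.2,"dy":-0.7,"dz":2.1,"hand":0},
    {"ax":0,"ay":0,"az":0,"dx":1.4,"dy":-0.7,"dz":2.1,"hand":0},
    {"ax":0,"ay":0,"az":0,"dx":1.6,"dy":-0.7,"dz":2.1,"hand":0},
    {"ax":0,"ay":0,"az":0,"dx":1.8,"dy":-0.7,"dz":2.1,"hand":0}
  ]
}}

```text
t: 2.6
tool_pos: [552.8, -31.5, 352.2]
ee_rot: [[0.301, 0.954, -0.0], [0.954, -0.301, -0.0], [-0.0, -0.0, -1.0]]
ft_force: [-3.5, -4.0, 0.5]
grip_width: 0.2
grasp_force: 1.6
```

```bash
cat > arm.py <<'E'
from m import *
import sys
from scipy.optimize import least_squares
d=cap("top",sys.argv[1]+".png");P=cloud(d);X,Y,Z=[P[...,i] for i in range(3)]
S=cv2.cvtColor(d["pixels"],cv2.COLOR_RGB2HSV)[...,1]
m=(abs(Z-208)<6)&(np.hypot(X-445,Y-5)<100)&(S<70);q=P[m][:,:2]
f=least_squares(lambda p:np.hypot(*(q-p[:2]).T)-51,[445,5],loss='soft_l1');v=f.x-[643.6,-32.4]
print(len(q),f.x,q.min(0),q.max(0),"R",np.hypot(*v),"deg",np.degrees(np.arctan2(v[1],-v[0])))
cv2.imwrite('pics/'+sys.argv[1]+'c.png',cv2.resize(d["pixels"][130:290,130:430],(750,400),interpolation=cv2.INTER_CUBIC)[:,:,::-1])
s=ctrl.sense();print(s["t"],s["ft_force"],s["tool_pos"])
E
python3 arm.py p1
```

```text
17 [447.46823205   5.46736089] [467.68122802 -40.69828538] [493.27681938  43.33344533] R 199.75386709518747 deg 10.927696891077007
2.65 [0.88037536 0.88675452 0.53078599] [552.95367575 -31.08679971 352.17052932]
```

View pics/p1c.png

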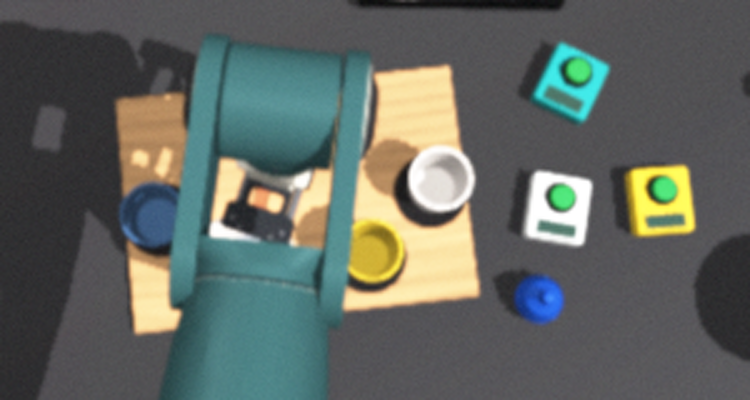

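The arm covers the stand in this view, but the bar has been touched and has turned to about -11°, with -18° as the target. I will push a bit more and then back off to measure.

>>> {"method": "jog_arm", "body": {
  "plan": [
    {"ax":0,"ay":0,"az":0,"dx":0.15,"dy":0,"dz":0,"hand":0},
    {"ax":0,"ay":0,"az":0,"dx":0.3,"dy":0,"dz":0,"hand":0},
    {"ax":0,"ay":0,"az":0,"dx":0.4,"dy":0,"dz":0,"hand":0},
    {"ax":0,"ay":0,"az":0,"dx":0.4,"dy":0,"dz":0,"hand":0},
    {"ax":0,"ay":0,"az":0,"dx":0,"dy":0,"dz":0,"hand":0},
    {"ax":0,"ay":0,"az":0,"dx":-1.2,"dy":0,"dz":0,"hand":0},
    {"ax":0,"ay":0,"az":0,"dx":-2.5,"dy":0,"dz":-2,"hand":0},
    {"ax":0,"ay":0,"az":0,"dx":-4.5,"dy":0,"dz":-2.2,"hand":0},
    {"ax":0,"ay":0,"az":0,"dx":-6.5,"dy":0,"dz":-2.2,"hand":0},
    {"ax":0,"ay":0,"az":0,"dx":-8.5,"dy":0,"dz":-2.2,"hand":0}
  ]
}}

```text
t: 3.9
tool_pos: [487.8, -236.3, 407.7]
ee_rot: [[0.301, 0.954, 0.001], [0.954, -0.301, -0.0], [-0.0, 0.001, -1.0]]
ft_force: [1.0, 0.4, 0.2]
grip_width: 0.9
grasp_force: 0.0
```

```bash
python3 arm.py p2
```

```text
354 [452.62919348  28.00575102] [401.90578119 -22.86699448] [504.10588085  79.09820716] R 200.29653940544227 deg 17.55262253107256
3.95 [-2.05209251 -2.47815485 -1.06274113] [ 486.48958049 -240.12519057  407.38077607]
```

View pics/p2c.png

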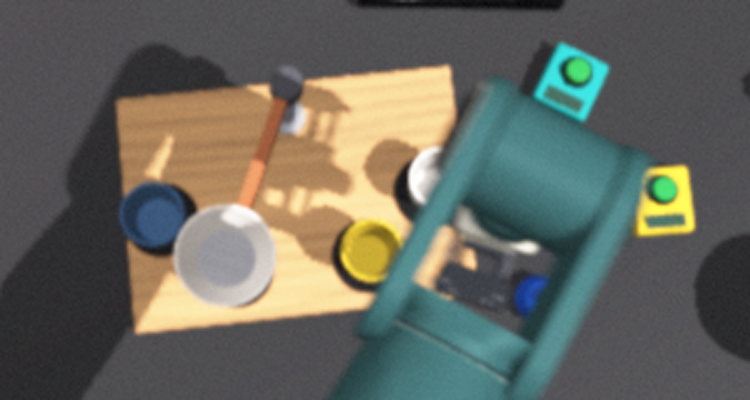

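The dripper is at (452.6, 28.0) and the carafe mouth at (452.6, 29.6), so it is centred within about 1.6 mm. Next is the timer: I move above its button.

>>> {"method": "jog_arm", "body": {
  "plan": [
    {"ax":0,"ay":0,"az":0,"dx":-1,"dy":0.8,"dz":0,"hand":0},
    {"ax":0,"ay":0,"az":0,"dx":-2,"dy":1.7,"dz":0,"hand":0},
    {"ax":0,"ay":0,"az":0,"dx":-3,"dy":2.5,"dz":1,"hand":0},
    {"ax":0,"ay":0,"az":0,"dx":-4,"dy":3.3,"dz":2.5,"hand":0},
    {"ax":0,"ay":0,"az":0,"dx":-4.3,"dy":3.6,"dz":4,"hand":0},
    {"ax":0,"ay":0,"az":0,"dx":-4.3,"dy":3.6,"dz":5,"hand":0},
    {"ax":0,"ay":0,"az":0,"dx":-4.3,"dy":3.6,"dz":5.4,"hand":0},
    {"ax":0,"ay":0,"az":0,"dx":-4.3,"dy":3.6,"dz":5.6,"hand":0},
    {"ax":0,"ay":0,"az":0,"dx":-4.3,"dy":3.6,"dz":5.6,"hand":0},
    {"ax":0,"ay":0,"az":0,"dx":-4.3,"dy":3.6,"dz":5.6,"hand":0}
  ]
}}

```text
t: 5.2
tool_pos: [542.5, -364.1, 268.4]
ee_rot: [[0.301, 0.954, 0.001], [0.954, -0.301, -0.001], [-0.0, 0.001, -1.0]]
ft_force: [0.3, 0.9, -0.2]
grip_width: 0.6
grasp_force: 0.0
```

```bash
python3 - <<'E'
from m import *
d=cap("side","s2.png");cv2.imwrite('pics/s2c.png',cv2.resize(d["pixels"][100:350,150:450],(720,600),interpolation=cv2.INTER_CUBIC)[:,:,::-1])
s=ctrl.sense();print(s["t"],s["tool_pos"],s["tool_pos"][2]-186.1,s["ft_force"])
E
```

```text
5.25 [ 542.5019782  -364.0163605   268.26999166] 82.16999166263972 [ 0.82017295  0.61539866 -0.25777487]
```

View pics/s2c.png

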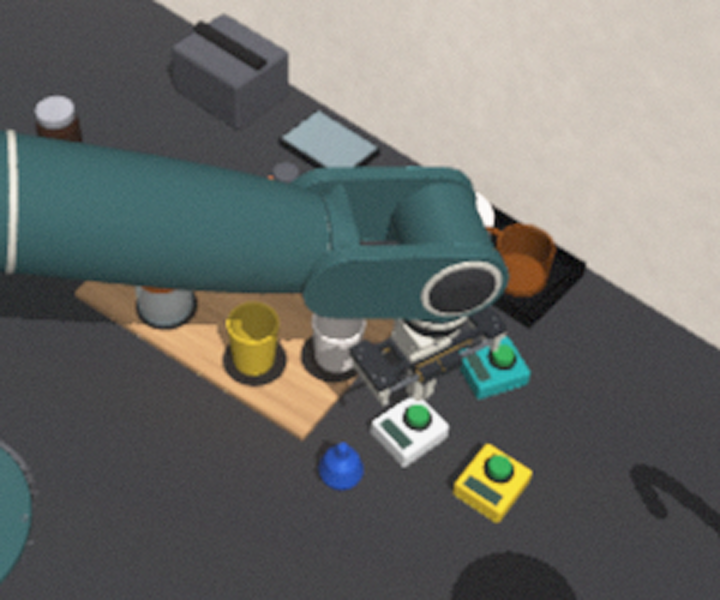

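The side view shows the fingertips above the white timer's green button (crop 418,415). I press it now.

>>> {"method": "jog_arm", "body": {
  "plan": [
    {"ax":0,"ay":0,"az":0,"dx":-0.1,"dy":0,"dz":0.4,"hand":0},
    {"ax":0,"ay":0,"az":0,"dx":-0.1,"dy":0,"dz":0.9,"hand":0},
    {"ax":0,"ay":0,"az":0,"dx":-0.1,"dy":0,"dz":1.2,"hand":0},
    {"ax":0,"ay":0,"az":0,"dx":-0.1,"dy":0,"dz":1.4,"hand":0},
    {"ax":0,"ay":0,"az":0,"dx":-0.1,"dy":0,"dz":1.5,"hand":0},
    {"ax":0,"ay":0,"az":0,"dx":-0.1,"dy":0,"dz":1.6,"hand":0},
    {"ax":0,"ay":0,"az":0,"dx":-0.1,"dy":0,"dz":1.66,"hand":0},
    {"ax":0,"ay":0,"az":0,"dx":-0.1,"dy":0,"dz":1.7,"hand":0},
    {"ax":0,"ay":0,"az":0,"dx":-0.1,"dy":0,"dz":1.7,"hand":0},
    {"ax":0,"ay":0,"az":0,"dx":-0.1,"dy":0,"dz":1.7,"hand":0}
  ]
}}

```text
t: 6.5
tool_pos: [541.7, -366.4, 225.3]
ee_rot: [[0.301, 0.954, 0.0], [0.954, -0.301, -0.0], [-0.0, 0.0, -1.0]]
ft_force: [-2.9, 2.6, 7.0]
grip_width: 0.6
grasp_force: 3.2
```

The reading is 7 N at tip height 39.2 mm, so the button is fully down. I lift off and move clear.

>>> {"method": "jog_arm", "body": {
  "plan": [
    {"ax":0,"ay":0,"az":0,"dx":0,"dy":0,"dz":-0.3,"hand":0},
    {"ax":0,"ay":0,"az":0,"dx":0,"dy":0,"dz":-1.5,"hand":0},
    {"ax":0,"ay":0,"az":0,"dx":0,"dy":0,"dz":-3.5,"hand":0},
    {"ax":0,"ay":0,"az":0,"dx":0,"dy":0,"dz":-5.5,"hand":0},
    {"ax":0,"ay":0,"az":0,"dx":-1,"dy":-1,"dz":-7,"hand":0},
    {"ax":0,"ay":0,"az":0,"dx":-2.5,"dy":-3,"dz":-7,"hand":0},
    {"ax":0,"ay":0,"az":0,"dx":-4,"dy":-5,"dz":-7,"hand":0},
    {"ax":0,"ay":0,"az":0,"dx":-5,"dy":-7,"dz":-7,"hand":0},
    {"ax":0,"ay":0,"az":0,"dx":-5.5,"dy":-8,"dz":-7,"hand":0},
    {"ax":0,"ay":0,"az":0,"dx":-5.5,"dy":-8,"dz":-7,"hand":0}
  ]
}}

```text
t: 7.75
tool_pos: [308.1, -437.6, 400.5]
ee_rot: [[0.303, 0.953, 0.001], [0.953, -0.303, -0.001], [-0.001, 0.001, -1.0]]
ft_force: [0.4, -0.5, 0.7]
grip_width: 0.5
grasp_force: 0.0
```

```bash
python3 arm.py p3; python3 - <<'E'
from m import *
d=cap("side","s3.png");cv2.imwrite('pics/s3c.png',cv2.resize(d["pixels"][130:300,170:370],(700,595),interpolation=cv2.INTER_CUBIC)[:,:,::-1])
E
```

```text
355 [452.62475467  27.85143823] [401.90740629 -22.85360215] [504.12103768  79.38148898] R 200.25428868798517 deg 17.510143958244154
7.8 [-0.51617552  0.27290886  0.66267882] [ 309.08410126 -437.48734108  400.28376175]
```

View pics/p3c.png

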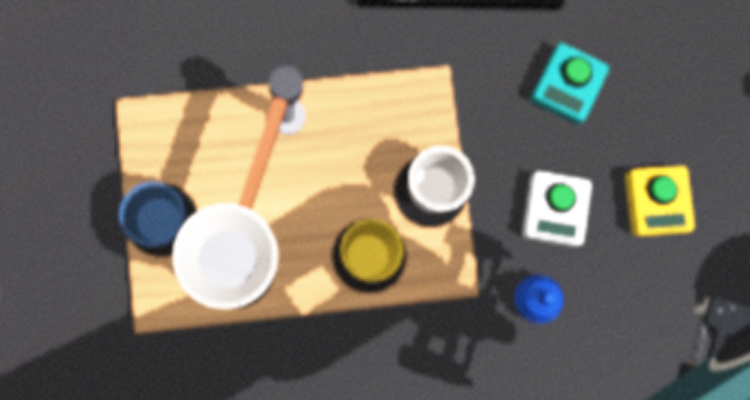

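View pics/s3c.png

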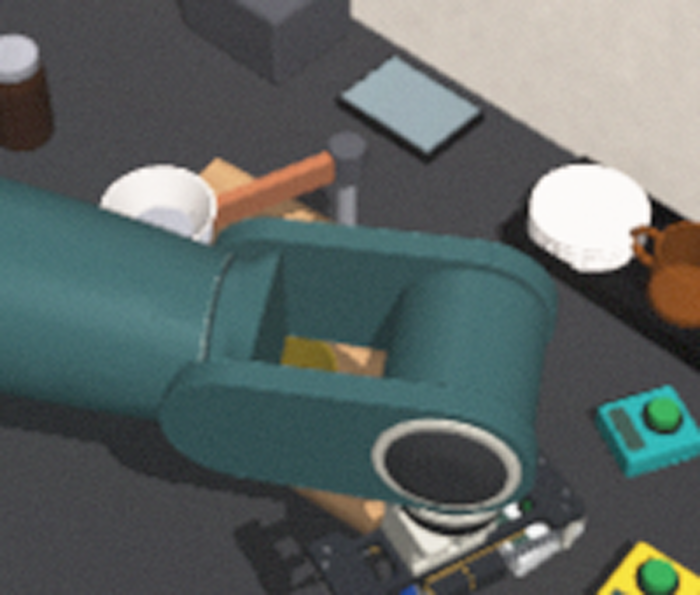

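The top view shows the dripper over the carafe (crop 225,256), and the cups, timer and blower standing where they were. The robot is clear and the button has sprung back. In the side view the arm hides the carafe. I hand the job in.

```bash
python3 -c "
from cell import ctrl
print(ctrl.finish_job())"
```

```text
the job is handed in; nothing more can be done
None
```

The job is handed in: the dripper outlet measures within about 2 mm of the carafe mouth's centre, the white timer's green button was pressed fully (7 N) and released, and the arm finished clear with everything else standing in place, at about 8 s on the robot's clock.

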